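# Latch the clock-bridge clamp

### The job

Close the draw latch on top of the steel clamp that holds the bronze clock bridge: hook the wire loop down behind the sprung keeper hook, which is set a little differently on every clamp so feel for its slot and draw the loop back under the hook's lip, then swing the lever over until it snaps down past centre and lies flat. Press gently, with no more than about 15 N while feeling for the slot and 25 N on the lever, leave the other things on the bench where they are, and let go at the end.

Things in the scene. Friction and masses are not known exactly. Their poses are not given: they have to be found in the camera images.
- clamp: Steel clamp fixed to the bench: base 205 x 80 x 10 mm (local x -92 to +113), two steel halves 56 mm wide, tops 45 mm above the bench, a bronze bridge 9 mm thick, 96 mm wide between them at local x 18. Origin on the bench straight below the lever pivot; local x runs level from the pivot to the keeper hook, z up. The latch is on its top, on the line y = 0.
- keeper_seat (a point): Fixed mark on the clamp at local (75.5, 0, 55) mm: the USUAL place of the loop bar's centre when seated in the keeper hook. The true seat lies up to 6 mm either way along the clamp's x: each clamp is set differently, not measured, to be felt or seen. The hook's post is 10 mm wide (y); its flat top, 63.5 mm above the bench, runs from 12.5 mm before to 3 mm beyond the true seat.
- keeper_slot (a point): Fixed mark at local (81.75, 0, 55) mm: the USUAL middle of the slot, off by the same unknown amount. The slot, open above, spans 3 to 9.5 mm beyond the true seat (bar 5 mm), floor 52.5 mm above the bench; then two guard lugs (y +-11, 6 wide, 8 long, tops at 59), tab between. Pull the bar back under the lip (underside at 59.5) before working the lever, or it rides up and catches on its nose.
- lever_pivot (a point): Centre of the lever's pivot pin, on the clamp at local (0, 0, 55) mm; the pivot axis is the clamp's y axis. Axes are the clamp's.
- lever (a joint): Lever angle, rad: 0 upright, negative leaning to the keeper (limit -1.05), +1.571 closed: flat, pointing to the clamp's -x. Light friction (0.02 N m) holds it. A plate 18 mm wide, 5 mm thick with a round end 10 mm thick, 22 mm wide. With the loop hooked it works against the keeper spring (up to 8 N at its end) until about 1.43, where it passes centre and snaps onto its rest by itself.
- lever_tip (a point): Centre of the lever's round end, 67 mm from the pivot.
- loop (a joint): Angle of the loop on the lever in rad; lever + loop = the loop's slope above level (positive: bar higher than its hinge). Its hinge lies on the lever 14 mm from the pivot (8 deg further round than the lever's own direction). Light friction (0.016 N m).
- loop_bar (a point): Middle of the loop's cross bar, 5 mm round, 30 mm long between two 5 mm side wires at y +-15 mm, 80 mm from the loop's hinge. x points from hinge to bar along the loop, z is the loop's upper side.
- tab_grip (a point): Grip point on the loop's upright steel tab, 12 mm wide along the clamp's y (grasp across this), 5 mm thick. The tab stands square to the loop, 8.5 mm beyond the bar, and reaches 36 mm above the bar's centre; this point is 28 mm above it and 8.5 mm beyond. Axes as loop_bar.
- keeper (a joint): How far the sprung keeper hook is drawn towards the pivot, m; 0 at rest, 3 to 16 mm with the latch closed. Spring 15 N at rest plus 2.5 N per mm.
- screwdriver: Loose red-handled screwdriver 170 mm long, lying beside the clamp. Leave alone.
- lens: Loose amber glass lens in a brass ring 48 mm across, 10 mm high. Leave alone.
- poising: Loose brass poising tool, 70 x 45 x 42 mm. Leave alone.
- weight: Loose tin cuckoo clock weight, pine cone shape, 44 mm across, 84 mm high, standing beyond the keeper end. Leave alone.
- parts_tin: Loose round aluminium parts tin 56 mm across, 30 mm high, near the lever end. Leave alone.
- wheel: Loose brass clock wheel 49 mm across with a 21 mm high arbor. Leave alone.
- pin_vice: Loose pin vice in a 50 mm wooden foot, 71 mm high. Leave alone.
- lever_rest: Small rubber rest on the clamp's top, 18 mm wide, 10 mm long, at local x -45 mm; its top is 52.5 mm above the bench. The closed lever lies on it. Origin under its centre, axes the clamp's.
There are look-alikes about, which are no part of the job. Leave any green look-alike of the clamp alone.

How it is judged:
On the way, in this order (a step that is already met when the one before it is completed fails the run):
1. the loop's bar is down in the keeper's slot, behind the hook (z of loop_bar in the frame of clamp below 0.0575 m and x of loop_bar in the frame of clamp above 0.067 m and value of joint lever below 1.2 rad), for 0.2 s.
2. the lever is snapped down flat with the keeper drawn (value of joint lever above 1.5 rad and value of joint keeper above 0.0025 m and z of loop_bar in the frame of clamp below 0.0585 m), for 0.2 s.
At the end, for the whole second after the job is handed in: The lever lies flat (above 1.5 rad) and still, the loop's bar is hooked in the keeper (bar centre lower than 58.5 mm above the bench), and the keeper is drawn more than 2.5 mm against its spring (all of step 2 and velocity of joint lever below 0.1 rad/s); the robot touches nothing.
It fails at once if the loop is pressed on top of the keeper hook with more than 18 N (value of joint keeper below 0.0005 m and z of loop_bar in the frame of clamp above 0.0595 m and contact force between keeper and anything else above 18 N).
It fails at once if the closed lever is pressed on its rest with more than 45 N (about 28 N at its end) (contact force between lever_rest and anything else above 45 N).
It fails at once if another thing on the bench is moved by more than 20 mm (distance of any of screwdriver, lens, poising, weight, parts_tin, wheel, pin_vice from where it was at the start of the episode above 0.02 m).
It also fails if it takes over 67 s, if anything falls off the work surface, if the arm or the gripper's body presses on something with over 40 N, if the wrist force passes 120 N, or if a joint passes its speed limit or range.

### The arm

A 6-joint arm with a two-finger parallel gripper is mounted at the origin on the work surface. World frame = base frame: x ahead of the robot, y to its left, z up, the work surface at z = 0. Lengths are in m, angles in rad, forces in N, time in s.
With the tool pointing down it reaches from about 0.275 to 1 m from the base axis. Payload 8.4 kg.
Tool frame: the origin (TCP) lies midway between the tips of the shut fingers; the grasp point (between the pads) lies 19 mm behind it; z points along the fingers, y is the line along which they close (so a half turn about z gives the same grasp; the last joint's range is limited). The gripper opens to 85 mm and grips with 20 to 120 N. Pads are 22 mm wide; open, the fingers measure 114 mm over their backs; the gripper's body (76 mm by 85 mm) begins 54 mm behind the grasp point. The pads swing forward as they close: fully open they stand 13 mm farther back than shut.
Start: joints at [-1.351, 0.353, 1.633, -0, 1.155, -0.002], TCP at [0.137, -0.61, 0.231] pointing down, gripper open.
Joint ranges: [-2.63, 2.63], [-0.92, 2.1], [0.06, 2.66], [-1.3, 4.44], [0, 2.69], [-3.02, 3.02]. Speed limits (rad/s): [2.22, 2.22, 2.79, 3.14, 3.14, 3.14].

### API

Orientations are given as a unit quaternion [x, y, z, w].
In Python, from workcell import r, get_image, finish_job gives the robot as it stands.
- The arm moves only by the shell command python3 -m creep 'ROWS' [FORCE]. ROWS is JSON, a list of rows, each an object with "twist": the turn, a rotation vector about the world's x, y, z in degrees, a list of three; "delta_pos": the shift along the world's x, y, z in cm, a list of three; "gripper": the closure, from -1 (fully open) to 1 (shut), so that 0 is half open. A call has 1 to 10 rows; each row is the pose to reach, as a shift and turn from the pose commanded when the call began; what a row does not reach only later rows make up. A row lasts 1/10 s, in which the tool goes at most 50 mm and 8.59 degrees, less where a joint would pass 70% of its speed; a pose out of reach is approached as far as the arm can. A call with a gripper value outside its range is refused whole. The fingers move at their own pace and stop on an object; FORCE is the grip in N (left out, the last holds). Time passes only in rows, so rows that repeat a pose let the fingers close. It gives the time, the measured TCP pose, the force, the opening and the grip force at its end, in the units of the state.
- r.get_obs(): the state, without advancing time (a new reading comes with each control period).
- get_image(name): name is "side" or "top" or "wrist"; returns a dict with "frame" (420x560x3 uint8, red, green, blue), "depth" (420x560 float32, m along the optical axis (not along the pixel's ray), 0 where there is no reading), "camera_matrix" (3x3 intrinsics, pixels), "R" (3x3) and "t" (3): a world point X has camera coordinates R X + t; the wrist camera has in their place "T_tool_cam" (4x4, takes a point from camera to tool coordinates, whose origin is the TCP and whose axes are the flange's). Camera axes: x right, y down, z forward; pixel columns grow to the right and rows downward; lengths in m; the calibration is good to about 2 mm. The wrist camera is an equidistant fisheye: a pixel r from the principal point sees the ray r / f radians off the axis. A picture is of the moment at which its call begins: read the wrist's pose just before it.
- finish_job(): hands the job in; it is judged then, once.
The state is a dict: "time_s": time; "q": joint angles; "dq": joint speeds; "joint_efforts": joint torques, N m; "tcp_pos": TCP position; "tool_rot": TCP orientation; "wrist_force": force on the tool from outside, world axes, zero at the start; "wrist_torque": the same for the moment, N m; "grip_width": finger opening in m; "finger_force": force on a finger pad.
Only numpy, scipy, OpenCV 4.12 (cv2) and the standard library are available. Lean on these libraries where they do the work, as an engineer would, in place of code of your own. Each camera call takes 0.05 s, during which the arm holds its last target. There are 200 camera calls.

## Working session

There is one attempt and no reset: what is moved stays moved. The work goes in short steps, Python scripts to look and compute and a shell command to move; the robot and the scene stay as the last step left them, time stands still between calls to the robot, and variables do not carry over. Pictures are saved under pics/ and viewed, at most 10 in all, crops included, and the job is handed in when it is done.

```bash
mkdir -p pics; ls; python3 - <<'E'
from workcell import r,get_image
import numpy as np,cv2
o=r.get_obs();print({k:np.round(v,3).tolist() for k,v in o.items()})
for n in("top","side","wrist"):
    d=get_image(n);np.savez(f"{n}0.npz",**d);cv2.imwrite(f"pics/{n}0.png",d["frame"][:,:,::-1])
    print(n,d["camera_matrix"].round(1).tolist(),[np.round(d[k],3).tolist() for k in("R","t","T_tool_cam") if k in d], (d["depth"]>0).mean())
E
```

```text
pics
{'time_s': 0.0, 'q': [-1.351, 0.354, 1.634, -0.0, 1.155, -0.002], 'dq': [0.001, -0.001, 0.001, 0.001, 0.001, 0.001], 'joint_efforts': [0.0, -60.524, -34.207, 0.0, 0.009, -0.0], 'tcp_pos': [0.137, -0.609, 0.231], 'tool_rot': [0.994, 0.111, -0.0, -0.001], 'wrist_force': [0.921, 0.631, -0.59], 'wrist_torque': [-0.079, -0.002, -0.021], 'finger_force': 0.0, 'grip_width': 0.085}
top [[437.9, 0.0, 278.7], [0.0, 437.9, 202.2], [0.0, 0.0, 1.0]] [[[0.013, -1.0, 0.005], [-0.992, -0.013, -0.128], [0.128, -0.003, -0.992]], [-0.018, 0.524, 0.973]] 0.9960076530612245
side [[470.2, 0.0, 269.3], [0.0, 470.2, 212.3], [0.0, 0.0, 1.0]] [[[-0.882, -0.47, 0.011], [-0.324, 0.59, -0.74], [0.341, -0.656, -0.673]], [0.452, 0.222, 0.892]] 0.9958503401360544
wrist [[325.2, 0.0, 281.4], [0.0, 325.2, 211.0], [0.0, 0.0, 1.0]] [[[0.002, -0.965, -0.263, 0.067], [1.0, 0.002, -0.0, 0.001], [0.001, -0.263, 0.965, -0.142], [0.0, 0.0, 0.0, 1.0]]] 0.9828698979591837
```

View pics/top0.png

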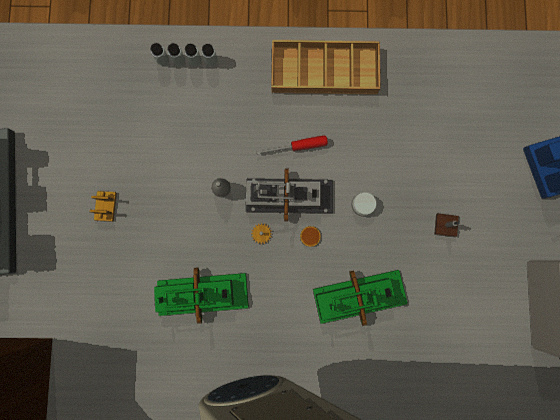

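View pics/side0.png

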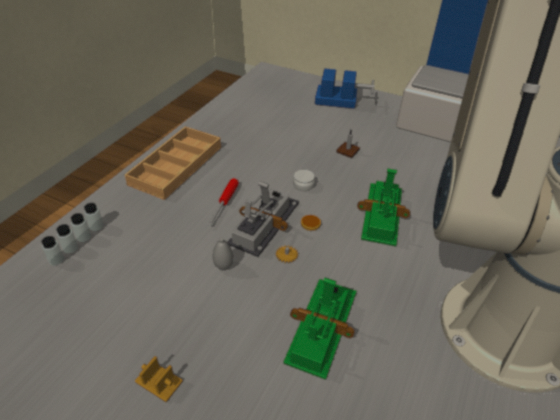

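The top view shows the steel clamp at about (290,195). Its keeper end is to the left, near the weight at (221,187), and its lever end is to the right, near the tin at (364,204). In the side view the lever stands upright at about (265,190) and the loop tab is near (253,207).

```bash
cat > h.py <<'E'
import numpy as np,cv2
from scipy.spatial.transform import Rotation as Ro
def ext(d,obs=None):
    "camera->world (R,t)"
    if "T_tool_cam" in d:
        T=d["T_tool_cam"];A=Ro.from_quat(obs["tool_rot"]).as_matrix()
        return A@T[:3,:3],A@T[:3,3]+obs["tcp_pos"]
    return d["R"].T,-d["R"].T@d["t"]
def rays(d,uv):
    K=d["camera_matrix"];uv=np.asarray(uv,float)
    p=(uv-K[:2,2])/K[0,0]
    if "T_tool_cam" in d:
        th=np.linalg.norm(p,axis=-1,keepdims=True)
        return np.concatenate([p*np.sinc(th/np.pi)/np.cos(th),np.ones_like(th)],-1)  # z=1 scaled
    return np.concatenate([p,np.ones(p.shape[:-1]+(1,))],-1)
def cloud(d,obs=None):
    R,t=ext(d,obs);h,w=d["depth"].shape
    u,v=np.meshgrid(np.arange(w),np.arange(h))
    return (rays(d,np.stack([u,v],-1))*d["depth"][...,None])@R.T+t
def onplane(d,uv,z,obs=None):
    R,t=ext(d,obs);q=rays(d,uv)@R.T
    return t+q*((z-t[2])/q[...,2])[...,None]
E
python3 - <<'E'
from h import *
for n,(a,b,c,e) in(("top",(238,160,345,230)),("side",(225,175,310,260))):
    d=dict(np.load(f"{n}0.npz"));P=cloud(d);f=d["frame"]
    if n=="top":
        g=cv2.cvtColor(f,cv2.COLOR_RGB2GRAY)[b:e,a:c]
        Q=P[b:e,a:c].reshape(-1,3); 
        m=(Q[:,2]>.006)&(Q[:,2]<.2)&(abs(Q[:,2]-.03)<.05)
        print(np.median(P[250:300,255:310,2]))
        hm=((P[b:e,a:c,2]>.006)*255).astype(np.uint8)
        cs,_=cv2.findContours(hm,0,2);
        for k in cs:
            if cv2.contourArea(k)>50:
                print(cv2.boundingRect(k), cv2.minAreaRect(onplane(d,k[:,0]+[a,b],.01)[:,:2].astype(np.float32)))
    Q=P[b:e,a:c].reshape(-1,3)
    for z0,z1 in((.06,.075),(.075,.09),(.09,.11),(.11,.14)):
        s=Q[(Q[:,2]>z0)&(Q[:,2]<z1)];print(n,z0,len(s),s[np.argsort(s[:,1])][::max(1,len(s)//12)].round(3).tolist())
d=dict(np.load("wrist0.npz"))
E
```

```text
0.000858770415044896
(8, 9, 87, 53) ((0.5450930595397949, -0.03598089516162872), (0.12397130578756332, 0.20385417342185974), 0.790919303894043)
top 0.06 100 [[0.54, -0.088, 0.06], [0.547, -0.047, 0.071], [0.529, -0.045, 0.072], [0.549, -0.045, 0.073], [0.561, -0.043, 0.071], [0.56, -0.041, 0.072], [0.56, -0.036, 0.072], [0.527, -0.028, 0.071], [0.543, 0.017, 0.065], [0.545, 0.019, 0.062], [0.539, 0.024, 0.06], [0.543, 0.028, 0.065], [0.534, 0.042, 0.062]]
top 0.075 160 [[0.531, -0.045, 0.075], [0.538, -0.04, 0.088], [0.528, -0.021, 0.077], [0.559, -0.014, 0.08], [0.561, -0.007, 0.078], [0.558, -0.001, 0.08], [0.56, 0.006, 0.084], [0.558, 0.013, 0.082], [0.527, 0.019, 0.081], [0.529, 0.025, 0.084], [0.532, 0.032, 0.089], [0.561, 0.032, 0.089], [0.541, 0.036, 0.088]]
top 0.09 30 [[0.54, -0.04, 0.091], [0.543, -0.04, 0.094], [0.535, -0.038, 0.094], [0.538, -0.038, 0.101], [0.54, -0.038, 0.102], [0.544, -0.038, 0.102], [0.551, -0.037, 0.102], [0.535, -0.035, 0.105], [0.547, -0.035, 0.11], [0.536, 0.034, 0.092], [0.556, 0.034, 0.092], [0.539, 0.04, 0.103], [0.539, 0.042, 0.101], [0.544, 0
[... 917 characters left out ...]
, [0.557, 0.036, 0.086], [0.544, 0.042, 0.084]]
side 0.09 94 [[0.536, -0.037, 0.096], [0.549, -0.034, 0.093], [0.546, -0.033, 0.095], [0.544, -0.032, 0.094], [0.536, -0.032, 0.1], [0.538, -0.031, 0.105], [0.55, -0.03, 0.11], [0.548, 0.039, 0.107], [0.538, 0.04, 0.097], [0.542, 0.041, 0.099], [0.544, 0.042, 0.099], [0.546, 0.042, 0.098], [0.538, 0.043, 0.096], [0.547, 0.044, 0.091]]
side 0.11 91 [[0.54, -0.035, 0.122], [0.536, -0.031, 0.123], [0.552, -0.03, 0.123], [0.537, -0.029, 0.124], [0.539, -0.028, 0.124], [0.543, -0.027, 0.117], [0.552, -0.025, 0.118], [0.534, -0.024, 0.12], [0.539, -0.023, 0.125], [0.546, 0.037, 0.116], [0.539, 0.038, 0.12], [0.542, 0.039, 0.12], [0.542, 0.04, 0.115]]
```

```bash
python3 - <<'E'
import cv2
a=cv2.imread("pics/side0.png")[165:265,215:315];b=cv2.imread("pics/top0.png")[160:230,235:345]
a=cv2.resize(a,(400,400),interpolation=2);b=cv2.resize(b,(400,255),interpolation=2)
import numpy as np
cv2.imwrite("pics/c0.png",np.hstack([a,np.vstack([b,np.zeros((145,400,3),np.uint8)])]))
E
```

```text
(no output)
```

View pics/c0.png

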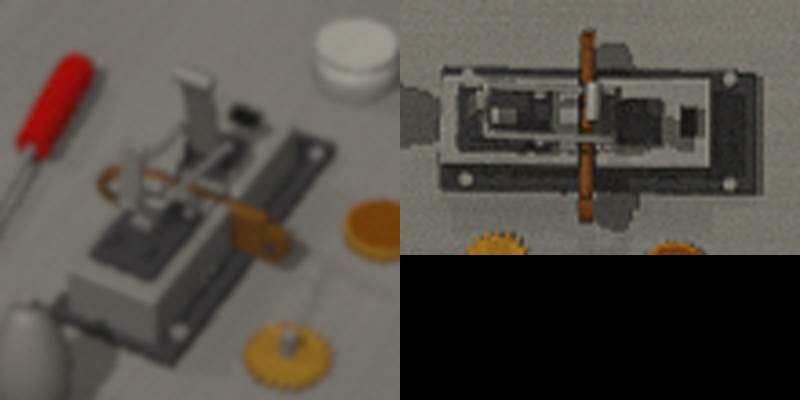

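The crops show the lever standing nearly upright at about y = −0.03, top z = 0.125. The loop reaches over to the keeper, with its tab at about (0.543, 0.040) and its top at 0.123. I'll move above it with the tool x axis along the clamp.

```bash
python3 -m creep '[{"twist":[0,0,38],"delta_pos":[20,29,0],"gripper":-1},{"twist":[0,0,38],"delta_pos":[20,29,0],"gripper":-1},{"twist":[0,0,38],"delta_pos":[20,29,0],"gripper":-1},{"twist":[0,0,38],"delta_pos":[20,29,0],"gripper":-1},{"twist":[0,0,38],"delta_pos":[20,29,0],"gripper":-1},{"twist":[0,0,77],"delta_pos":[40.6,58.9,0],"gripper":-1},{"twist":[0,0,77],"delta_pos":[40.6,58.9,0],"gripper":-1},{"twist":[0,0,77],"delta_pos":[40.6,58.9,0],"gripper":-1},{"twist":[0,0,77],"delta_pos":[40.6,58.9,0],"gripper":-1},{"twist":[0,0,77],"delta_pos":[40.6,58.9,0],"gripper":-1}]'
```

```text
time_s: 1.15
tcp_pos: [0.422, -0.1962, 0.2314]
tool_rot: [0.707, 0.707, 0.0, 0.0]
wrist_force: [1.4, -0.3, 0.0]
grip_width: 0.0854
finger_force: 0.0
```

```bash
python3 -m creep '[{"twist":[0,0,0],"delta_pos":[12.1,17.6,-2],"gripper":-1},{"twist":[0,0,0],"delta_pos":[12.1,17.6,-2],"gripper":-1},{"twist":[0,0,0],"delta_pos":[12.1,17.6,-2],"gripper":-1},{"twist":[0,0,0],"delta_pos":[12.1,17.6,-2],"gripper":-1},{"twist":[0,0,0],"delta_pos":[12.1,17.6,-6],"gripper":-1},{"twist":[0,0,0],"delta_pos":[12.1,17.6,-6],"gripper":-1},{"twist":[0,0,0],"delta_pos":[12.1,17.6,-6],"gripper":-1},{"twist":[0,0,0],"delta_pos":[12.1,17.6,-6],"gripper":-1}]'
python3 - <<'E'
from h import *;from workcell import r,get_image
o=r.get_obs();d=get_image("wrist");print(o["tcp_pos"].round(4) if hasattr(o["tcp_pos"],'round') else o["tcp_pos"],o["tool_rot"],o["wrist_force"])
np.savez("w1.npz",**d,tcp_pos=o["tcp_pos"],tool_rot=o["tool_rot"]);cv2.imwrite("pics/w1.png",d["frame"][:,:,::-1])
E
```

```text
time_s: 1.95
tcp_pos: [0.5424, -0.0229, 0.1724]
tool_rot: [0.709, 0.705, 0.0, 0.0]
wrist_force: [-0.9, -0.3, 0.1]
grip_width: 0.0852
finger_force: 0.0
[ 0.5424 -0.0229  0.1724] [7.09159498e-01 7.05047912e-01 2.36423595e-04 4.38986364e-04] [-0.89722577 -0.27910288  0.0803303 ]
```

View pics/w1.png

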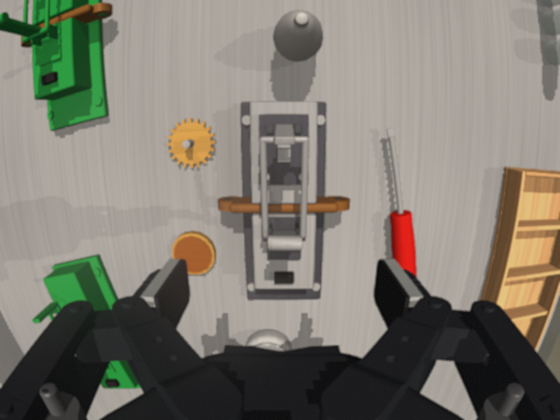

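The wrist view shows the keeper end at (284,125). The tab and bar are at about (285,130–150), the lever's round end at (284,243) and the bridge at row 205. Next I'll take positions from the depth image.

```bash
python3 - <<'E'
from h import *
d=dict(np.load("w1.npz"));P=cloud(d,d)
b=P[98:302,236:332]
print("table z",np.median(P[150:180,340:370,2]))
def rep(n,m):
    s=b[m]
    if len(s): print(n,len(s),"x",np.percentile(s[:,0],[1,50,99]).round(4),"y",np.percentile(s[:,1],[1,50,99]).round(4),"z",np.median(s[:,2]).round(4))
z=b[...,2];y=b[...,1];x=b[...,0]
m=(z>.006)&(z<.014);rep("base",m)
k,_=cv2.findContours(((z>.006)*255).astype(np.uint8),0,2)
m2=(abs(z-.045)<.003);rep("halves",m2)
bs=b[m][:,:2].astype(np.float32);print(cv2.minAreaRect(bs)); print(cv2.minAreaRect(b[m2][:,:2].astype(np.float32)))
mt=(z>.115)&(y<0);rep("levertip",mt)
rep("tabtop",(z>.11)&(y>.01))
for y0 in np.arange(-.04,.066,.004):
    s=(abs(y-y0)<.002)&(abs(x-.543)<.005)&(z>.02);
    s2=(abs(y-y0)<.002)&(abs(abs(x-.543)-.015)<.0035)&(z>.05)
    print(round(y0,3),"center z",np.percentile(z[s],[5,50,95]).round(4) if s.any() else "", "wires", (np.percentile(z[s2],[5,50,95]).round(4),s2.sum()) if s2.any() else "")
c=d["frame"][100:260,230:340];cv2.imwrite("pics/w1c.png",cv2.resize(c[:,:,::-1],(412,600),interpolation=2))
E
```

```text
table z -0.0004281045000919248
base 3630 x [0.5048 0.5389 0.5844] y [-0.1379 -0.0502  0.0634] z 0.0095
halves 6426 x [0.5169 0.5443 0.5726] y [-0.1053 -0.0307  0.0617] z 0.0445
((0.5475277900695801, -0.03690432012081146), (0.20473256707191467, 0.08632475882768631), 89.97026824951172)
((0.544826328754425, -0.02227875590324402), (0.16990680992603302, 0.08287303149700165), 89.79788970947266)
levertip 522 x [0.5343 0.545  0.5556] y [-0.0346 -0.0293 -0.026 ] z 0.1235
tabtop 340 x [0.5392 0.5428 0.5505] y [0.0311 0.0359 0.0429] z 0.1218
-0.04 center z [0.0468 0.0477 0.0752] wires (array([0.0534, 0.0714, 0.0729]), np.int64(69))
-0.036 center z [0.0369 0.0465 0.1229] wires (array([0.0717, 0.0731, 0.0748]), np.int64(53))
-0.032 center z [0.0408 0.1237 0.1249] wires (array([0.0722, 0.0738, 0.1242]), np.int64(60))
-0.028 center z [0.0406 0.1216 0.1245] wires (array([0.0735, 0.0748, 0.1239]), np.int64(60))
-0.024 center z [0.0402 0.0443 0.113 ] wires (array([0.0746, 0.0756, 0.0766]), np.int64(49))
-0.02 center z [0.0433 0.0448 0.0462] wires (array([0.0752, 0.0763, 0.0775]), np.int64(50))
-0.016 
[... 1085 characters left out ...]
, np.int64(90))
0.032 center z [0.1207 0.1216 0.1227] wires (array([0.0526, 0.0869, 0.0882]), np.int64(96))
0.036 center z [0.1131 0.1206 0.1228] wires (array([0.0509, 0.0525, 0.0864]), np.int64(100))
0.04 center z [0.0914 0.1027 0.1108] wires (array([0.051 , 0.0525, 0.0595]), np.int64(83))
0.044 center z [0.0515 0.3146 0.3146] wires (array([0.051 , 0.0523, 0.0588]), np.int64(83))
0.048 center z [0.0512 0.052  0.0532] wires (array([0.0509, 0.052 , 0.0533]), np.int64(82))
0.052 center z [0.0438 0.0448 0.0523] wires (array([0.051 , 0.052 , 0.0526]), np.int64(22))
0.056 center z [0.0435 0.0447 0.0458] wires 
0.06 center z [0.0431 0.0444 0.0458] wires 
0.064 center z [0.0423 0.043  0.0443] wires
```

View pics/w1c.png

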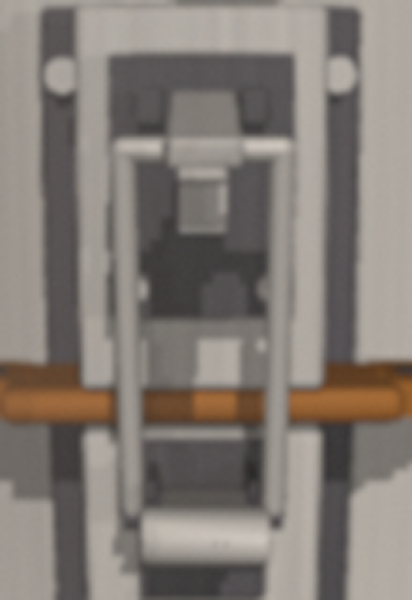

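```bash
python3 - <<'E'
from h import *
d=dict(np.load("w1.npz"));P=cloud(d,d)[98:302,236:332].reshape(-1,3)
x,y,z=P.T
q=lambda a:np.percentile(a,[0,2,50,98,100]).round(4)
h=P[(abs(z-.063)<.0018)&(abs(x-.5445)<.012)&(y>.008)&(y<.034)];print("hook",len(h),q(h[:,0]),q(h[:,1]))
for s in(-1,1):
    l=P[(abs(z-.0588)<.0012)&(abs(x-.5445-s*.011)<.006)&(y>.03)&(y<.055)];print("lug",len(l),q(l[:,0]),q(l[:,1]))
l=P[(z>.083)&(z<.093)&(abs(x-.5445)>.008)&(abs(x-.5445)<.012)&(y>.025)];print("bar",len(l),q(l[:,1]),q(l[:,2]))
w=P[(z>.0705)&(z<.09)&(y>-.035)&(y<.028)]
for s in(-1,1):
    k=w[abs(w[:,0]-.5445-s*.015)<.005]; print("wire",np.polyfit(k[:,1],k[:,0],1),np.polyfit(k[:,1],k[:,2],1))
t=P[(z>.1195)&(y>.02)];print("tabtop",q(t[:,0]),q(t[:,1]))
f=P[(z>.09)&(z<.118)&(y>.02)];print("tab face",q(f[:,0]),np.polyfit(f[:,2]-.1,f[:,1],1))
hv=P[(abs(z-.0445)<.0015)]
for lo,hi in((-.1,-.07),(.04,.06)):
    k=hv[(hv[:,1]>lo)&(hv[:,1]<hi)];print("halves x",q(k[:,0]))
bb=P[(z>.007)&(z<.013)];print("base y",q(bb[:,1]),"x",q(bb[:,0]))
for lo,hi in((-.12,-.09),(.0,.03),(.03,.06)):
    k=bb[(bb[:,1]>lo)&(bb[:,1]<hi)];print("base x",q(k[:,0]))
L=P[(z>.1195)&(y<0)];print("tip",q(L[:,0]),q(L[:,1]),q(L[:,2]))
E
```

```text
hook 217 [0.5404 0.5404 0.5451 0.5497 0.5497] [0.0143 0.0143 0.0207 0.0268 0.0269]
lug 62 [0.5311 0.5311 0.5335 0.5366 0.5366] [0.0369 0.0369 0.0401 0.0432 0.0432]
lug 47 [0.5537 0.5537 0.5553 0.5577 0.5577] [0.0368 0.0368 0.04   0.0431 0.0431]
bar 83 [0.0297 0.0297 0.032  0.0346 0.0347] [0.0843 0.085  0.0869 0.0884 0.089 ]
wire [-9.54102281e-05  5.29850874e-01] [0.20331485 0.08017535]
wire [0.00157035 0.55969622] [0.20652576 0.08022303]
tabtop [0.5392 0.5392 0.5426 0.5504 0.5505] [0.0311 0.0311 0.0348 0.0429 0.0429]
tab face [0.5388 0.539  0.5447 0.5506 0.5509] [-0.20737823  0.04027222]
halves x [0.5166 0.5177 0.545  0.5712 0.5724]
halves x [0.5172 0.5177 0.5445 0.5717 0.5727]
base y [-0.1393 -0.1372 -0.0508  0.0615  0.0655] x [0.5044 0.5052 0.5399 0.5841 0.5907]
base x [0.5044 0.505  0.5132 0.584  0.5846]
base x [0.5045 0.5049 0.5131 0.5843 0.5846]
base x [0.5046 0.5054 0.5133 0.5841 0.5851]
tip [0.5342 0.5343 0.545  0.5551 0.5558] [-0.0361 -0.0345 -0.0294 -0.0261 -0.0258] [0.1195 0.1199 0.1236 0.1251 0.1261]
```

The measurements agree with each other and with the given sizes:
- **Clamp:** its x axis lies along world +y, with the pivot at (0.545, −0.0474).
- **Keeper:** the true seat is at y ≈ 0.0266, about 1.6 mm short of the usual mark. The slot middle is at y ≈ 0.0328.
- **Tab:** it tilts 11.7°, and its grip point is at (0.545, 0.0352, 0.1136).

Next I'll grasp the tab, tilted to match it.

```bash
python3 -m creep '[{"twist":[6,0,0],"delta_pos":[0.25,3,0],"gripper":-1},{"twist":[11.7,0,0],"delta_pos":[0.25,6.2,0],"gripper":-1},{"twist":[11.7,0,0],"delta_pos":[0.25,6.2,-2],"gripper":-1},{"twist":[11.7,0,0],"delta_pos":[0.25,6.2,-4],"gripper":-1},{"twist":[11.7,0,0],"delta_pos":[0.25,6.2,-6],"gripper":-1},{"twist":[11.7,0,0],"delta_pos":[0.25,6.2,-7],"gripper":-1},{"twist":[11.7,0,0],"delta_pos":[0.25,6.2,-7.7],"gripper":-1},{"twist":[11.7,0,0],"delta_pos":[0.25,6.2,-7.7],"gripper":-1},{"twist":[11.7,0,0],"delta_pos":[0.25,6.2,-7.7],"gripper":-0.5}]' 30
```

```text
time_s: 2.9
tcp_pos: [0.5454, 0.0398, 0.0951]
tool_rot: [0.705, 0.702, 0.072, -0.072]
wrist_force: [0.7, -0.2, -0.6]
grip_width: 0.0732
finger_force: 0.0
```

```bash
python3 -m creep '[{"twist":[0,0,0],"delta_pos":[0,0,0],"gripper":0},{"twist":[0,0,0],"delta_pos":[0,0,0],"gripper":0.5},{"twist":[0,0,0],"delta_pos":[0,0,0],"gripper":0.8},{"twist":[0,0,0],"delta_pos":[0,0,0],"gripper":0.8},{"twist":[0,0,0],"delta_pos":[0,0,0],"gripper":0.8},{"twist":[0,0,0],"delta_pos":[0,0,0],"gripper":0.8}]' 30
python3 - <<'E'
from h import *;from workcell import r,get_image
o=r.get_obs();d=get_image("wrist");np.savez("w2.npz",**d,tcp_pos=o["tcp_pos"],tool_rot=o["tool_rot"])
P=cloud(d,o);x,y,z=P.reshape(-1,3).T;s=(abs(x-.5449)<.02)&(y<-.015)&(y>-.06)&(z>.115)&(z<.135);print("tip",s.sum(),x[s].mean(),np.percentile(y[s],[1,50,99]),z[s].max())
E
```

```text
time_s: 3.5
tcp_pos: [0.5447, 0.0401, 0.0943]
tool_rot: [0.705, 0.702, 0.072, -0.072]
wrist_force: [0.2, 0.5, 1.3]
grip_width: 0.0108
finger_force: 31.8<stdin>:3: RuntimeWarning: Mean of empty slice.
  ret = ret.dtype.type(ret / rcount)
Traceback (most recent call last):
IndexError: index -1 is out of bounds for axis 0 with size 0
```

The tab is held: width 10.8 mm, grip force 32 N. Next I'll work out the hooking path from the linkage geometry.

```bash
cat > path.py <<'E'
import numpy as np
from scipy.optimize import brentq
from workcell import r
from scipy.spatial.transform import Rotation as Ro
PV=np.array([-.0474,.055]);OFF=(.0093,.0081)
hinge=lambda th:PV+.014*np.array([-np.sin(th+.14),np.cos(th+.14)])
o=r.get_obs();t=np.array(o["tcp_pos"]);zt=Ro.from_quat(o["tool_rot"]).as_matrix()[:,2];s0=np.arctan2(zt[1],-zt[2])
def go(*bars):
    for b in bars:
        th=brentq(lambda a:np.linalg.norm(hinge(a)-b)-.08,-1.05,1.2)
        v=np.array(b)-hinge(th);s=np.arctan2(v[1],v[0]);u=np.array([np.cos(s),np.sin(s)]);n=np.array([-u[1],u[0]])
        p=np.array(b)+OFF[0]*u+OFF[1]*n
        print(b,"lever %.2f slope %.3f"%(th,s),"tcp",p.round(4),"dpos cm",((p-t[1:])*100).round(2),"twist %.1f"%np.degrees(s-s0))
def bar(): 
    u=np.array([np.cos(s0),np.sin(s0)]);n=np.array([-u[1],u[0]]);print("bar now",(t[1:]-OFF[0]*u-OFF[1]*n).round(4),"slope %.3f"%s0,"F",np.round(o["wrist_force"],1))
E
python3 -c "
from path import *
bar();go((.0326,.0845),(.0328,.08),(.0328,.075),(.0328,.07),(.0328,.067),(.0328,.064),(.0328,.061),(.0328,.058),(.0328,.0555),(.0295,.0555),(.0266,.0555))"
```

```text
bar now [0.0326 0.0845] slope 0.204 F [-0.9  1.4  1.7]
(0.0326, 0.0845) lever -0.25 slope 0.196 tcp [0.0401 0.0943] dpos cm [ 0.01 -0.01] twist -0.5
(0.0328, 0.08) lever -0.21 slope 0.138 tcp [0.0409 0.0893] dpos cm [ 0.08 -0.5 ] twist -3.8
(0.0328, 0.075) lever -0.17 slope 0.075 tcp [0.0415 0.0838] dpos cm [ 0.14 -1.05] twist -7.4
(0.0328, 0.07) lever -0.15 slope 0.013 tcp [0.042  0.0782] dpos cm [ 0.19 -1.61] twist -11.0
(0.0328, 0.067) lever -0.16 slope -0.025 tcp [0.0423 0.0749] dpos cm [ 0.22 -1.94] twist -13.1
(0.0328, 0.064) lever -0.17 slope -0.062 tcp [0.0426 0.0715] dpos cm [ 0.25 -2.28] twist -15.3
(0.0328, 0.061) lever -0.18 slope -0.100 tcp [0.0429 0.0681] dpos cm [ 0.28 -2.62] twist -17.4
(0.0328, 0.058) lever -0.21 slope -0.138 tcp [0.0431 0.0647] dpos cm [ 0.3  -2.96] twist -19.6
(0.0328, 0.0555) lever -0.24 slope -0.169 tcp [0.0433 0.0619] dpos cm [ 0.32 -3.24] twist -21.4
(0.0295, 0.0555) lever 0.00 slope -0.168 tcp [0.04   0.0619] dpos cm [-0.01 -3.24] twist -21.3
(0.0266, 0.0555) lever 0.23 slope -0.158 tcp [0.0371 0.062 ] dpos cm [-0.3  -3.23] twist -20.8
```

Down to just above the hook (bar z 0.067), slowly, then check.

```bash
python3 -m creep '[{"twist":[-2,0,0],"delta_pos":[0,0.04,-0.25],"gripper":0.8},{"twist":[-3.8,0,0],"delta_pos":[0,0.08,-0.5],"gripper":0.8},{"twist":[-5.6,0,0],"delta_pos":[0,0.11,-0.77],"gripper":0.8},{"twist":[-7.4,0,0],"delta_pos":[0,0.14,-1.05],"gripper":0.8},{"twist":[-9.2,0,0],"delta_pos":[0,0.17,-1.33],"gripper":0.8},{"twist":[-11,0,0],"delta_pos":[0,0.19,-1.61],"gripper":0.8},{"twist":[-13.1,0,0],"delta_pos":[0,0.22,-1.94],"gripper":0.8},{"twist":[-13.1,0,0],"delta_pos":[0,0.22,-1.94],"gripper":0.8},{"twist":[-13.1,0,0],"delta_pos":[0,0.22,-1.94],"gripper":0.8}]'
python3 - <<'E'
from h import *;from workcell import r,get_image
import path
path.bar()
path.go((.0328,.064),(.0328,.061),(.0328,.058),(.0328,.0555))
for n in("side",):
    d=get_image(n);c=d["frame"][175:255,225:305];cv2.imwrite("pics/s3.png",cv2.resize(c[:,:,::-1],(400,400),interpolation=2))
o=r.get_obs();d=get_image("wrist");np.savez("w3.npz",**d,tcp_pos=o["tcp_pos"],tool_rot=o["tool_rot"])
P=cloud(d,o).reshape(-1,3);x,y,z=P.T
q=lambda a:np.percentile(a,[0,2,50,98,100]).round(4)
for s in(-1,1):
    k=P[(abs(x-.5449-s*.015)<.004)&(y>-.02)&(y<.05)&(z>.056)&(z<.09)]
    if len(k)>3: print(len(k),q(k[:,1]),np.polyfit(k[:,1],k[:,2],1))
E
```

```text
time_s: 4.45
tcp_pos: [0.5447, 0.0425, 0.0748]
tool_rot: [0.709, 0.705, -0.008, 0.008]
wrist_force: [-0.5, 2.6, 0.1]
grip_width: 0.0111
finger_force: 31.8
bar now [0.033 0.067] slope -0.023 F [-0.5  2.6  0.1]
(0.0328, 0.064) lever -0.17 slope -0.062 tcp [0.0426 0.0715] dpos cm [ 0.01 -0.33] twist -2.2
(0.0328, 0.061) lever -0.18 slope -0.100 tcp [0.0429 0.0681] dpos cm [ 0.03 -0.67] twist -4.4
(0.0328, 0.058) lever -0.21 slope -0.138 tcp [0.0431 0.0647] dpos cm [ 0.06 -1.01] twist -6.5
(0.0328, 0.0555) lever -0.24 slope -0.169 tcp [0.0433 0.0619] dpos cm [ 0.08 -1.29] twist -8.3
125 [0.0439 0.0441 0.0486 0.0491 0.0493] [ 6.09798563 -0.21093344]
115 [0.0439 0.044  0.0486 0.0492 0.0493] [ 6.07763585 -0.20958732]
```

```bash
python3 -m creep '[{"twist":[-1.1,0,0],"delta_pos":[0,0,-0.17],"gripper":0.8},{"twist":[-2.2,0,0],"delta_pos":[0,0.0,-0.33],"gripper":0.8},{"twist":[-3.3,0,0],"delta_pos":[0,0.01,-0.5],"gripper":0.8},{"twist":[-3.3,0,0],"delta_pos":[0,0.01,-0.5],"gripper":0.8}]'; python3 -c "
from path import *
bar();go((.0328,.061),(.0328,.0595),(.0328,.058),(.0328,.0555))"
```

```text
time_s: 4.95
tcp_pos: [0.5447, 0.0421, 0.0698]
tool_rot: [0.708, 0.705, -0.029, 0.029]
wrist_force: [0.5, -0.7, -2.0]
grip_width: 0.0111
finger_force: 31.6
bar now [0.0322 0.0625] slope -0.082 F [ 0.5 -0.7 -2. ]
(0.0328, 0.061) lever -0.18 slope -0.100 tcp [0.0429 0.0681] dpos cm [ 0.08 -0.16] twist -1.0
(0.0328, 0.0595) lever -0.19 slope -0.119 tcp [0.043  0.0664] dpos cm [ 0.09 -0.33] twist -2.1
(0.0328, 0.058) lever -0.21 slope -0.138 tcp [0.0431 0.0647] dpos cm [ 0.1 -0.5] twist -3.2
(0.0328, 0.0555) lever -0.24 slope -0.169 tcp [0.0433 0.0619] dpos cm [ 0.12 -0.78] twist -5.0
```

```bash
python3 -m creep '[{"twist":[-1,0,0],"delta_pos":[0,0.06,-0.16],"gripper":0.8},{"twist":[-2.1,0,0],"delta_pos":[0,0.07,-0.33],"gripper":0.8},{"twist":[-3.2,0,0],"delta_pos":[0,0.08,-0.5],"gripper":0.8},{"twist":[-3.2,0,0],"delta_pos":[0,0.08,-0.5],"gripper":0.8}]'; python3 -c "
from path import *
bar();go((.0328,.058),(.0328,.0565),(.0328,.0555),(.0328,.055))"
```

```text
time_s: 5.35
tcp_pos: [0.5446, 0.0429, 0.0647]
tool_rot: [0.707, 0.704, -0.049, 0.049]
wrist_force: [-0.6, -2.5, -0.9]
grip_width: 0.0111
finger_force: 31.6
bar now [0.0326 0.0579] slope -0.139 F [-0.6 -2.5 -0.9]
(0.0328, 0.058) lever -0.21 slope -0.138 tcp [0.0431 0.0647] dpos cm [0.02 0.01] twist 0.1
(0.0328, 0.0565) lever -0.22 slope -0.156 tcp [0.0432 0.0631] dpos cm [ 0.03 -0.16] twist -1.0
(0.0328, 0.0555) lever -0.24 slope -0.169 tcp [0.0433 0.0619] dpos cm [ 0.04 -0.27] twist -1.7
(0.0328, 0.055) lever -0.24 slope -0.175 tcp [0.0434 0.0614] dpos cm [ 0.05 -0.33] twist -2.1
```

In the slot with no resistance. Now I'll go to the floor and wait there for step 1.

```bash
python3 -m creep '[{"twist":[-0.7,0,0],"delta_pos":[0,0.03,-0.1],"gripper":0.8},{"twist":[-1.4,0,0],"delta_pos":[0,0.04,-0.2],"gripper":0.8},{"twist":[-2.1,0,0],"delta_pos":[0,0.05,-0.3],"gripper":0.8},{"twist":[-2.1,0,0],"delta_pos":[0,0.05,-0.35],"gripper":0.8},{"twist":[-2.1,0,0],"delta_pos":[0,0.05,-0.35],"gripper":0.8},{"twist":[-2.1,0,0],"delta_pos":[0,0.05,-0.35],"gripper":0.8}]'; python3 -c "
from path import *
bar();go((.0328,.055),(.0305,.055),(.0285,.055),(.0266,.055),(.0258,.055))"
```

```text
time_s: 5.95
tcp_pos: [0.5448, 0.0436, 0.0614]
tool_rot: [0.706, 0.703, -0.061, 0.062]
wrist_force: [-1.4, -1.8, -0.7]
grip_width: 0.011
finger_force: 31.6
bar now [0.0331 0.0551] slope -0.174 F [-1.4 -1.8 -0.7]
(0.0328, 0.055) lever -0.24 slope -0.175 tcp [0.0434 0.0614] dpos cm [-0.03 -0.01] twist -0.0
(0.0305, 0.055) lever -0.08 slope -0.176 tcp [0.0411 0.0614] dpos cm [-0.26 -0.01] twist -0.1
(0.0285, 0.055) lever 0.07 slope -0.172 tcp [0.039  0.0614] dpos cm [-0.46 -0.  ] twist 0.1
(0.0266, 0.055) lever 0.22 slope -0.165 tcp [0.0371 0.0615] dpos cm [-0.65  0.  ] twist 0.6
(0.0258, 0.055) lever 0.29 slope -0.160 tcp [0.0363 0.0615] dpos cm [-0.74  0.01] twist 0.8
```

```bash
python3 -m creep '[{"twist":[0,0,0],"delta_pos":[0,-0.13,-0.03],"gripper":0.8},{"twist":[0,0,0],"delta_pos":[0,-0.26,-0.03],"gripper":0.8},{"twist":[0,0,0],"delta_pos":[0,-0.36,-0.03],"gripper":0.8},{"twist":[0,0,0],"delta_pos":[0,-0.46,-0.03],"gripper":0.8},{"twist":[0.3,0,0],"delta_pos":[0,-0.56,-0.03],"gripper":0.8},{"twist":[0.5,0,0],"delta_pos":[0,-0.63,-0.02],"gripper":0.8},{"twist":[0.5,0,0],"delta_pos":[0,-0.63,-0.02],"gripper":0.8}]'; python3 -c "
from path import *
bar();go((.0266,.055),(.0258,.055),(.025,.055))"
```

```text
time_s: 6.65
tcp_pos: [0.5449, 0.0371, 0.0612]
tool_rot: [0.707, 0.703, -0.058, 0.059]
wrist_force: [-1.3, 2.6, 0.3]
grip_width: 0.0113
finger_force: 31.8
bar now [0.0266 0.0548] slope -0.166 F [-1.3  2.6  0.3]
(0.0266, 0.055) lever 0.22 slope -0.165 tcp [0.0371 0.0615] dpos cm [0.   0.02] twist 0.1
(0.0258, 0.055) lever 0.29 slope -0.160 tcp [0.0363 0.0615] dpos cm [-0.08  0.03] twist 0.3
(0.025, 0.055) lever 0.35 slope -0.155 tcp [0.0354 0.0616] dpos cm [-0.16  0.03] twist 0.6
```

```bash
python3 -m creep '[{"twist":[0.1,0,0],"delta_pos":[0,-0.04,0],"gripper":0.8},{"twist":[0.3,0,0],"delta_pos":[0,-0.08,0],"gripper":0.8},{"twist":[0.3,0,0],"delta_pos":[0,-0.08,0],"gripper":0.8},{"twist":[0.3,0,0],"delta_pos":[0,-0.08,0],"gripper":0.8}]'; python3 -c "
from path import *
bar()"
```

```text
time_s: 7.05
tcp_pos: [0.5449, 0.0369, 0.0613]
tool_rot: [0.707, 0.703, -0.056, 0.057]
wrist_force: [-1.8, 6.7, 2.8]
grip_width: 0.0114
finger_force: 32.0
bar now [0.0264 0.0547] slope -0.160 F [-1.8  6.7  2.8]
```

The hook has the bar: commanding 0.8 mm moved it only 0.2 mm, against 6.7 N. Now I'll release the tab, lift away and look.

```bash
python3 -m creep '[{"twist":[0,0,0],"delta_pos":[0,0.03,0],"gripper":0.6},{"twist":[0,0,0],"delta_pos":[0,0.03,0],"gripper":0.4},{"twist":[0,0,0],"delta_pos":[0,0.03,0],"gripper":0},{"twist":[0,0,0],"delta_pos":[0,0.03,0],"gripper":0},{"twist":[0,0,0],"delta_pos":[0,0.03,0],"gripper":0},{"twist":[0,0,0],"delta_pos":[0,0.4,2],"gripper":0},{"twist":[0,0,0],"delta_pos":[0,0.8,5],"gripper":0},{"twist":[0,0,0],"delta_pos":[0,1.4,9],"gripper":0},{"twist":[0,0,0],"delta_pos":[0,1.4,9],"gripper":0}]'
python3 - <<'E'
from h import *;from workcell import r,get_image
o=r.get_obs();d=get_image("wrist");print(o["tcp_pos"].round(4),o["wrist_force"].round(1))
P=cloud(d,o);Q=P.reshape(-1,3);x,y,z=Q.T
q=lambda a:np.percentile(a,[0,2,50,98,100]).round(4)
for s in(-1,1):
    k=Q[(abs(x-.5449-s*.015)<.004)&(y>-.03)&(y<.03)&(z>.0545)&(z<.09)];k=k[k[:,2]>.054]
    if len(k)>3: print("wire",len(k),q(k[:,1]),np.polyfit(k[:,1],k[:,2],1))
t=Q[(abs(x-.5449)<.007)&(y>.015)&(y<.045)&(z>.075)&(z<.1)];print("tab",q(t[:,1]),q(t[:,2])) if len(t) else 0
t=Q[(abs(x-.5449)<.013)&(y>-.11)&(y<-.02)&(z>.1)&(z<.13)];print("tip",q(t[:,1]),q(t[:,2])) if len(t) else 0
s=get_image("side");Ps=cloud(s).reshape(-1,3);x,y,z=Ps.T
t=Ps[(abs(x-.5449)<.013)&(y>-.11)&(y<-.02)&(z>.11)&(z<.13)];print("tip side",q(t[:,1]),q(t[:,2])) if len(t) else 0
c=np.hstack([cv2.resize(d["frame"][60:280,200:360],(400,550),interpolation=2),cv2.resize(s["frame"][165:275,215:295],(400,550),interpolation=2)])
cv2.imwrite("pics/c4.png",c[:,:,::-1])
E
```

```text
time_s: 7.95
tcp_pos: [0.5479, 0.0514, 0.1559]
tool_rot: [0.707, 0.703, -0.053, 0.059]
wrist_force: [0.7, -0.4, -0.5]
grip_width: 0.0426
finger_force: 0.0
[0.5479 0.0514 0.1559] [ 0.7 -0.4 -0.5]
wire 426 [-0.0299 -0.0286  0.0011  0.028   0.0289] [-0.1577743   0.06084649]
wire 442 [-0.0298 -0.0288  0.0032  0.0282  0.0287] [-0.16043943  0.06087058]
tab [0.0373 0.0379 0.041  0.0426 0.0429] [0.075  0.0753 0.0882 0.09   0.0901]
tip [-0.0605 -0.06   -0.0578 -0.0557 -0.0555] [0.1    0.1002 0.106  0.1116 0.113 ]
tip side [-0.0638 -0.0635 -0.0584 -0.0554 -0.0553] [0.1103 0.1104 0.1194 0.1245 0.1254]
```

View pics/c4.png

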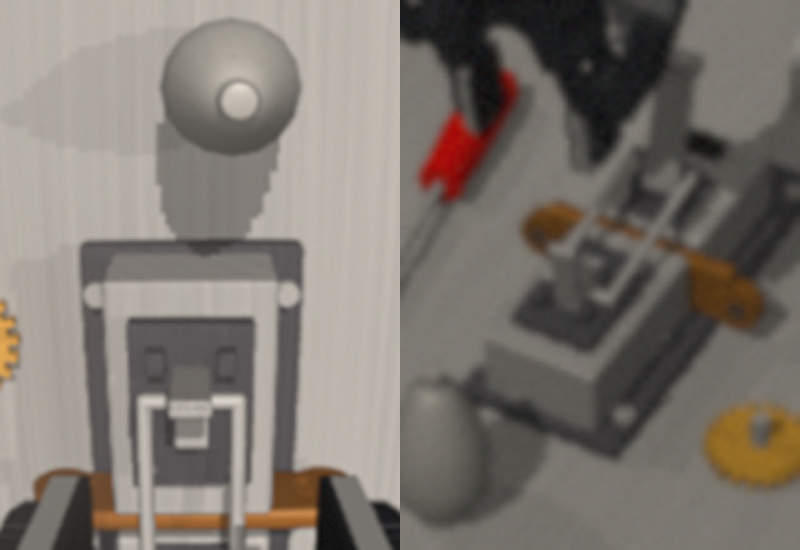

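The crops show the bar in the slot behind the hook at (190,405), with the wires sloping down into it. By depth the bar centre is at z ≈ 0.054, under the lip. The lever is at about +0.19 rad. Next I'll shut the fingers and approach the lever's round end with the tool tilted 40°.

```bash
python3 -m creep '[{"twist":[-6,0,0],"delta_pos":[0,-2,1],"gripper":1},{"twist":[-12,0,0],"delta_pos":[0,-4,1],"gripper":1},{"twist":[-18,0,0],"delta_pos":[0,-6,1],"gripper":1},{"twist":[-24,0,0],"delta_pos":[0,-8,0.5],"gripper":1},{"twist":[-31,0,0],"delta_pos":[0,-9.5,0],"gripper":1},{"twist":[-31,0,0],"delta_pos":[0,-9.5,-0.5],"gripper":1},{"twist":[-31,0,0],"delta_pos":[0,-9.5,-1],"gripper":1},{"twist":[-31,0,0],"delta_pos":[0,-9.5,-1],"gripper":1},{"twist":[-31,0,0],"delta_pos":[0,-9.5,-1],"gripper":1}]' 
cat > lev.py <<'E'
import numpy as np
from workcell import r
from scipy.spatial.transform import Rotation as Ro
o=r.get_obs();t=np.array(o["tcp_pos"]);zt=Ro.from_quat(o["tool_rot"]).as_matrix()[:,2];f0=np.degrees(np.arctan2(-zt[1],-zt[2]))
print("t",round(o["time_s"],2),"tcp",t.round(4),"tilt %.1f"%f0,"F",np.round(o["wrist_force"],1),"z",zt.round(3))
def go(ths,fs,pen=0):
    for th,f in zip(ths,fs):
        c=np.array([-.0474-.067*np.sin(th),.055+.067*np.cos(th)])
        p=c+(.005-pen)*np.array([np.sin(np.radians(f)),np.cos(np.radians(f))])
        print("th %.2f tilt %.1f"%(th,f),"dpos cm",(.545-t[0])*100//.01*.01,((p-t[1:])*100).round(2),"twist %.1f"%(f0-f))
E
python3 -c "
from lev import *
go([.19,.3,.4,.5,.6,.7,.8,.9],[40,40,40,40,38,36,34,32])"
```

```text
time_s: 8.95
tcp_pos: [0.545, -0.0446, 0.1415]
tool_rot: [0.666, 0.662, -0.242, 0.243]
wrist_force: [-0.8, -1.1, 0.7]
grip_width: 0.0
finger_force: 0.0
t 8.95 tcp [ 0.545  -0.0446  0.1415] tilt 40.1 F [-0.8 -1.1  0.7] z [ 0.    -0.644 -0.765]
th 0.19 tilt 40.0 dpos cm 0.0 [-1.22 -1.69] twist 0.1
th 0.30 tilt 40.0 dpos cm 0.0 [-1.94 -1.86] twist 0.1
th 0.40 tilt 40.0 dpos cm 0.0 [-2.57 -2.09] twist 0.1
th 0.50 tilt 40.0 dpos cm 0.0 [-3.17 -2.39] twist 0.1
th 0.60 tilt 38.0 dpos cm 0.0 [-3.76 -2.73] twist 2.1
th 0.70 tilt 36.0 dpos cm 0.0 [-4.3  -3.12] twist 4.1
th 0.80 tilt 34.0 dpos cm 0.0 [-4.81 -3.57] twist 6.1
th 0.90 tilt 32.0 dpos cm 0.0 [-5.26 -4.06] twist 8.1
```

```bash
python3 -m creep '[{"twist":[0,0,0],"delta_pos":[0,-0.6,-0.85],"gripper":1},{"twist":[0,0,0],"delta_pos":[0,-1.2,-1.68],"gripper":1},{"twist":[0,0,0],"delta_pos":[0,-1.55,-1.76],"gripper":1},{"twist":[0,0,0],"delta_pos":[0,-1.94,-1.86],"gripper":1},{"twist":[0,0,0],"delta_pos":[0,-2.25,-1.97],"gripper":1},{"twist":[0,0,0],"delta_pos":[0,-2.57,-2.09],"gripper":1},{"twist":[0,0,0],"delta_pos":[0,-2.87,-2.24],"gripper":1},{"twist":[0,0,0],"delta_pos":[0,-3.17,-2.39],"gripper":1},{"twist":[0,0,0],"delta_pos":[0,-3.17,-2.39],"gripper":1}]' 
python3 -c "
from lev import *
go([.5,.6,.7,.8,.9,1,1.1],[40,38,36,34,32,29,26])"
```

```text
time_s: 9.85
tcp_pos: [0.5447, -0.0769, 0.1174]
tool_rot: [0.666, 0.662, -0.243, 0.244]
wrist_force: [-1.6, 0.6, 3.8]
grip_width: -0.0002
finger_force: 1.8
t 9.85 tcp [ 0.5447 -0.0769  0.1174] tilt 40.2 F [-1.6  0.6  3.8] z [-0.    -0.646 -0.763]
th 0.50 tilt 40.0 dpos cm 0.03 [0.05 0.02] twist 0.2
th 0.60 tilt 38.0 dpos cm 0.03 [-0.53 -0.32] twist 2.2
th 0.70 tilt 36.0 dpos cm 0.03 [-1.08 -0.72] twist 4.2
th 0.80 tilt 34.0 dpos cm 0.03 [-1.58 -1.16] twist 6.2
th 0.90 tilt 32.0 dpos cm 0.03 [-2.04 -1.66] twist 8.2
th 1.00 tilt 29.0 dpos cm 0.03 [-2.45 -2.19] twist 11.2
th 1.10 tilt 26.0 dpos cm 0.03 [-2.81 -2.76] twist 14.2
```

```bash
python3 -m creep '[{"twist":[1,0,0],"delta_pos":[0,-0.28,-0.17],"gripper":1},{"twist":[2,0,0],"delta_pos":[0,-0.55,-0.35],"gripper":1},{"twist":[3,0,0],"delta_pos":[0,-0.83,-0.55],"gripper":1},{"twist":[4,0,0],"delta_pos":[0,-1.1,-0.75],"gripper":1},{"twist":[5,0,0],"delta_pos":[0,-1.35,-0.97],"gripper":1},{"twist":[6,0,0],"delta_pos":[0,-1.6,-1.2],"gripper":1},{"twist":[7,0,0],"delta_pos":[0,-1.83,-1.44],"gripper":1},{"twist":[8,0,0],"delta_pos":[0,-2.05,-1.7],"gripper":1},{"twist":[8,0,0],"delta_pos":[0,-2.05,-1.7],"gripper":1}]' 
python3 - <<'E'
from lev import *
go([.9,1,1.1,1.2,1.3,1.4,1.45,1.5],[32,29,26,23,20,17,16,15])
from h import *;from workcell import get_image
s=get_image("side");w=get_image("wrist");q=lambda a:np.percentile(a,[2,50,98]).round(4)
for n,P in(("side",cloud(s)),("wrist",cloud(w,o))):
    Q=P.reshape(-1,3);x,y,z=Q.T
    for sg in(-1,1):
        k=Q[(abs(x-.5449-sg*.015)<.004)&(y>-.02)&(y<.028)&(z>.0545)&(z<.09)]
        if len(k)>3: print(n,"wire",len(k),np.polyfit(k[:,1],k[:,2],1))
    k=Q[(abs(x-.5449)<.006)&(y>.01)&(y<.045)&(z>.084)&(z<.1)]
    if len(k): print(n,"tabtop",len(k),q(k[:,1]),q(k[:,2]))
    k=Q[(abs(x-.5449)<.005)&(y>.0)&(y<.028)&(abs(z-.063)<.0018)]
    if len(k): print(n,"hook",len(k),q(k[:,1]),q(k[:,2]))
E
```

```text
time_s: 10.75
tcp_pos: [0.5449, -0.0971, 0.1002]
tool_rot: [0.681, 0.678, -0.195, 0.196]
wrist_force: [1.1, 0.2, 2.3]
grip_width: -0.0
finger_force: 1.0
t 10.75 tcp [ 0.5449 -0.0971  0.1002] tilt 32.1 F [1.1 0.2 2.3] z [ 0.    -0.532 -0.847]
th 0.90 tilt 32.0 dpos cm 0.0 [-0.01  0.07] twist 0.1
th 1.00 tilt 29.0 dpos cm 0.0 [-0.42 -0.46] twist 3.1
th 1.10 tilt 26.0 dpos cm 0.0 [-0.78 -1.03] twist 6.1
th 1.20 tilt 23.0 dpos cm 0.0 [-1.08 -1.63] twist 9.1
th 1.30 tilt 20.0 dpos cm 0.0 [-1.31 -2.25] twist 12.1
th 1.40 tilt 17.0 dpos cm 0.0 [-1.48 -2.9 ] twist 15.1
th 1.45 tilt 16.0 dpos cm 0.0 [-1.54 -3.23] twist 16.1
th 1.50 tilt 15.0 dpos cm 0.0 [-1.58 -3.56] twist 17.1
side wire 36 [-0.06396231  0.05827179]
side wire 17 [-0.04741243  0.0581761 ]
side tabtop 14 [0.0309 0.0341 0.0368] [0.0851 0.0892 0.0916]
side hook 9 [0.0095 0.0151 0.0233] [0.0614 0.0633 0.0642]
wrist wire 969 [-0.07619398  0.058594  ]
wrist wire 957 [-0.07026175  0.05866192]
wrist hook 261 [0.0085 0.0105 0.0124] [0.0617 0.063  0.0644]
```

The hook is drawn 5.5 mm and the bar is under the lip at z ≈ 0.0545. I'll carry on over centre.

```bash
python3 -m creep '[{"twist":[1.5,0,0],"delta_pos":[0,-0.22,-0.22],"gripper":1},{"twist":[3,0,0],"delta_pos":[0,-0.42,-0.46],"gripper":1},{"twist":[4.5,0,0],"delta_pos":[0,-0.61,-0.74],"gripper":1},{"twist":[6,0,0],"delta_pos":[0,-0.78,-1.03],"gripper":1},{"twist":[7.5,0,0],"delta_pos":[0,-0.94,-1.33],"gripper":1},{"twist":[9,0,0],"delta_pos":[0,-1.08,-1.63],"gripper":1},{"twist":[10.5,0,0],"delta_pos":[0,-1.2,-1.94],"gripper":1},{"twist":[12,0,0],"delta_pos":[0,-1.31,-2.25],"gripper":1},{"twist":[12,0,0],"delta_pos":[0,-1.31,-2.25],"gripper":1}]' 
python3 -c "
from lev import *
go([1.3,1.35,1.4,1.45,1.5,1.54],[20,18,17,16,15,15])"
```

```text
time_s: 11.75
tcp_pos: [0.5446, -0.1103, 0.0774]
tool_rot: [0.698, 0.694, -0.123, 0.124]
wrist_force: [0.7, -0.7, -0.0]
grip_width: -0.0003
finger_force: 0.0
t 11.75 tcp [ 0.5446 -0.1103  0.0774] tilt 20.1 F [ 0.7 -0.7 -0. ] z [-0.    -0.344 -0.939]
th 1.30 tilt 20.0 dpos cm 0.04 [0.   0.02] twist 0.1
th 1.35 tilt 18.0 dpos cm 0.04 [-0.1 -0.3] twist 2.1
th 1.40 tilt 17.0 dpos cm 0.04 [-0.17 -0.63] twist 3.1
th 1.45 tilt 16.0 dpos cm 0.04 [-0.23 -0.96] twist 4.1
th 1.50 tilt 15.0 dpos cm 0.04 [-0.27 -1.29] twist 5.1
th 1.54 tilt 15.0 dpos cm 0.04 [-0.28 -1.55] twist 5.1
```

```bash
python3 - <<'E'
from h import *;from workcell import r,get_image
o=r.get_obs();s=get_image("side");w=get_image("wrist");q=lambda a:np.percentile(a,[2,50,98]).round(4)
for n,P in(("side",cloud(s)),("wrist",cloud(w,o))):
    Q=P.reshape(-1,3);x,y,z=Q.T
    k=Q[(abs(x-.5449)<.006)&(y>-.01)&(y<.028)&(abs(z-.063)<.0018)]
    if len(k): print(n,"hook",len(k),q(k[:,1]),q(k[:,2]))
    k=Q[(abs(x-.5449)<.01)&(y>-.125)&(y<-.055)&(z>.05)&(z<.14)]
    for a in np.arange(-.125,-.05,.006):
        j=k[abs(k[:,1]-a)<.003]
        if len(j): print(n,round(a,3),len(j),q(j[:,2]))
c=np.hstack([cv2.resize(w["frame"][120:400,200:360],(340,595),interpolation=2),cv2.resize(s["frame"][155:275,215:305],(446,595),interpolation=2)])
cv2.imwrite("pics/c5.png",c[:,:,::-1])
E
```

```text
side hook 13 [0.0095 0.0146 0.0205] [0.0614 0.0626 0.0645]
side -0.107 4 [0.0679 0.0723 0.0759]
side -0.101 23 [0.068  0.0713 0.0852]
side -0.095 47 [0.0519 0.0819 0.0969]
side -0.089 36 [0.0507 0.0831 0.114 ]
side -0.083 49 [0.0633 0.113  0.1343]
side -0.077 29 [0.0624 0.0664 0.1349]
side -0.071 27 [0.0615 0.0646 0.1393]
side -0.065 14 [0.0601 0.0611 0.1192]
side -0.059 18 [0.0564 0.0605 0.0631]
side -0.053 2 [0.0596 0.0604 0.0613]
wrist -0.107 212 [0.0706 0.0736 0.1227]
wrist -0.101 1059 [0.0694 0.0805 0.1281]
wrist -0.095 1483 [0.0682 0.0904 0.1233]
wrist -0.089 1243 [0.0665 0.1014 0.1202]
wrist -0.083 1906 [0.0651 0.1171 0.1367]
wrist -0.077 763 [0.0632 0.0651 0.1393]
wrist -0.071 1271 [0.0619 0.1338 0.1398]
wrist -0.065 571 [0.0596 0.0615 0.0631]
wrist -0.059 613 [0.0578 0.0599 0.0615]
wrist -0.053 103 [0.058  0.0591 0.0602]
```

View pics/c5.png

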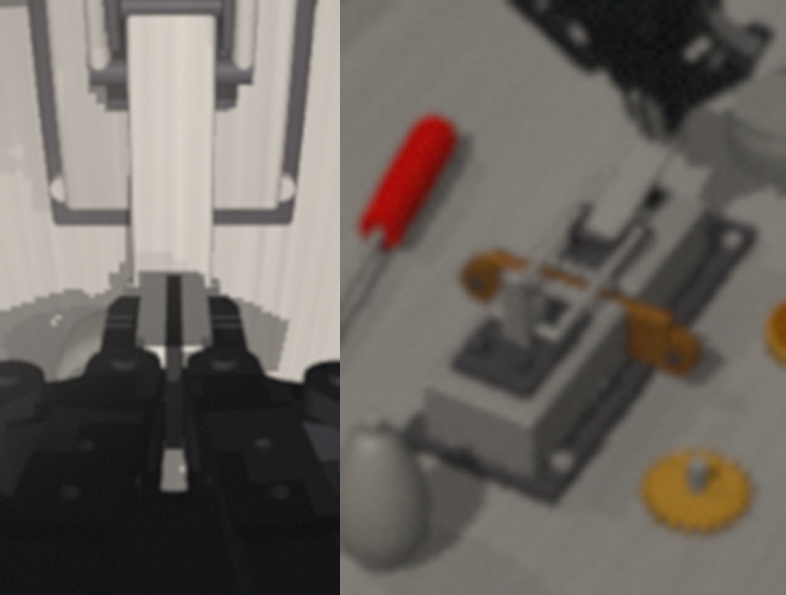

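The lever is down to about 1.30 rad under the fingers at (175,290), and the loop is taut. I'll push on past centre.

```bash
python3 -m creep '[{"twist":[1,0,0],"delta_pos":[0,-0.05,-0.15],"gripper":1},{"twist":[2,0,0],"delta_pos":[0,-0.1,-0.3],"gripper":1},{"twist":[2.5,0,0],"delta_pos":[0,-0.14,-0.46],"gripper":1},{"twist":[3,0,0],"delta_pos":[0,-0.17,-0.63],"gripper":1},{"twist":[3.5,0,0],"delta_pos":[0,-0.2,-0.8],"gripper":1},{"twist":[4,0,0],"delta_pos":[0,-0.23,-0.96],"gripper":1},{"twist":[4.5,0,0],"delta_pos":[0,-0.25,-1.12],"gripper":1},{"twist":[5,0,0],"delta_pos":[0,-0.27,-1.3],"gripper":1},{"twist":[5,0,0],"delta_pos":[0,-0.27,-1.4],"gripper":1},{"twist":[5,0,0],"delta_pos":[0,-0.27,-1.4],"gripper":1}]' 
python3 -c "
from lev import *
go([1.5,1.57],[15,15])"
```

```text
time_s: 12.85
tcp_pos: [0.5446, -0.1126, 0.0636]
tool_rot: [0.703, 0.699, -0.093, 0.094]
wrist_force: [-0.3, 0.7, 0.3]
grip_width: -0.0003
finger_force: 0.0
t 12.85 tcp [ 0.5446 -0.1126  0.0636] tilt 15.2 F [-0.3  0.7  0.3] z [-0.    -0.262 -0.965]
th 1.50 tilt 15.0 dpos cm 0.03 [-0.03  0.1 ] twist 0.2
th 1.57 tilt 15.0 dpos cm 0.03 [-0.05 -0.37] twist 0.2
```

```bash
python3 -m creep '[{"twist":[0,0,0],"delta_pos":[0,0.3,1],"gripper":1},{"twist":[0,0,0],"delta_pos":[0,0.8,3],"gripper":1},{"twist":[0,0,0],"delta_pos":[0,1.5,6],"gripper":1},{"twist":[0,0,0],"delta_pos":[0,-1,10],"gripper":1},{"twist":[0,0,0],"delta_pos":[0,-4,12],"gripper":1},{"twist":[0,0,0],"delta_pos":[0,-4,12],"gripper":1},{"twist":[0,0,0],"delta_pos":[0,-4,12],"gripper":1}]'
python3 - <<'E'
from h import *;from workcell import r,get_image
o=r.get_obs();print(o["tcp_pos"].round(3),np.round(o["wrist_force"],1));s=get_image("side");w=get_image("wrist");q=lambda a:np.percentile(a,[2,50,98]).round(4)
for n,P in(("side",cloud(s)),("wrist",cloud(w,o))):
    Q=P.reshape(-1,3);x,y,z=Q.T
    k=Q[(abs(x-.5449)<.005)&(y>-.01)&(y<.028)&(abs(z-.063)<.0018)]
    if len(k): print(n,"hook",len(k),q(k[:,1]),q(k[:,2]))
    k=Q[(abs(abs(x-.5449)-.015)<.004)&(y>-.02)&(y<.02)&(z>.0545)&(z<.09)]
    if len(k)>3: print(n,"wire",len(k),np.polyfit(k[:,1],k[:,2],1))
    k=Q[(abs(x-.5449)<.008)&(y>-.125)&(y<-.055)&(z>.05)&(z<.1)]
    for a in np.arange(-.125,-.05,.008):
        j=k[abs(k[:,1]-a)<.004]
        if len(j): print(n,round(a,3),len(j),q(j[:,2]))
cv2.imwrite("pics/w6.png",w["frame"][:,:,::-1])
E
```

```text
time_s: 13.55
tcp_pos: [0.5448, -0.1525, 0.1845]
tool_rot: [0.703, 0.699, -0.093, 0.094]
wrist_force: [-0.5, 0.2, -0.6]
grip_width: 0.0001
finger_force: 0.0
[ 0.545 -0.153  0.185] [-0.5  0.2 -0.6]
side hook 5 [0.0105 0.0121 0.0146] [0.0617 0.0634 0.0638]
side wire 31 [0.0326402 0.0564217]
side -0.117 4 [0.0576 0.0585 0.0593]
side -0.109 19 [0.0564 0.0582 0.0618]
side -0.101 17 [0.0543 0.0557 0.0585]
side -0.093 13 [0.0536 0.0563 0.0577]
side -0.085 13 [0.0549 0.0567 0.0584]
side -0.077 14 [0.0545 0.0569 0.0581]
side -0.069 13 [0.0546 0.0568 0.0581]
side -0.061 13 [0.0544 0.0568 0.0596]
side -0.053 5 [0.0558 0.0575 0.0593]
wrist -0.117 153 [0.0587 0.0605 0.062 ]
wrist -0.109 224 [0.0566 0.0583 0.0609]
wrist -0.101 215 [0.0565 0.0579 0.0592]
wrist -0.093 214 [0.0565 0.058  0.0595]
wrist -0.085 217 [0.0563 0.0578 0.0593]
wrist -0.077 213 [0.0566 0.058  0.0593]
wrist -0.069 228 [0.0564 0.058  0.0594]
wrist -0.061 218 [0.0565 0.058  0.0595]
wrist -0.053 65 [0.0564 0.0581 0.0592]
```

View pics/w6.png

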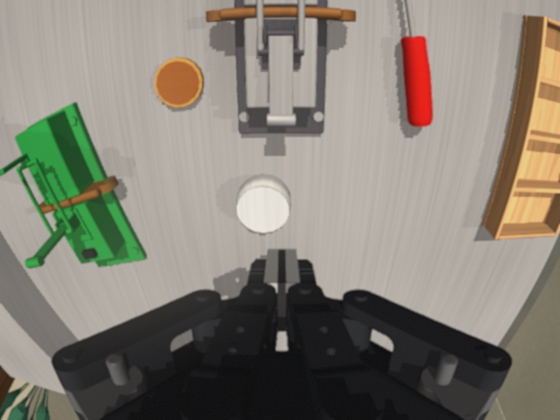

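The lever lies flat, with its top at a constant 0.058 m from the pivot out to the round end at (282,118). The bar is at about z = 0.0546, the other things are in place, and the gripper is clear. I'm handing it in.

```bash
python3 -c "
from workcell import finish_job
print(finish_job())"
```

```text
the job is handed in; nothing more can be done
None
```

The latch is closed and handed in at about 14 s: the lever is flat past centre, the bar is hooked under the keeper's lip, the keeper is drawn (about 8 mm by geometry), and the gripper is clear; the hand-in returned no verdict.

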